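# Free the bar-handled taper plug on the parts counter

## Task

On the counter of the spare-parts shop stands an aluminium casting with two steel taper plugs stuck in its top. Twist the plug with the flat bar handle (not the hex-headed one) loose in its seat, only then pull it straight up and out, and set it down without dropping it in the empty grey tray. Leave the hex-headed plug where it is.

Things in the scene. Friction and masses are not known exactly. Their poses are not given: they have to be found in the camera images.
- plug: Steel taper plug with flat bar handle, 96 mm tall, 0.2-0.4 kg, in either port. Origin: centre of underside, z up its axis. Going up: tang 28 (x) x 6 (y) mm to z=10, neck, taper 30 mm wide at z=20 to 38 mm at z=58, then the bar, 46 mm along x, 14 mm thick along y, z=58 to 96. Grip the bar's thickness from above, fingertips over z=58. Set down on its tang it may topple: fine.
- hex_plug: The other steel plug, same taper and tang, with a hexagonal head 36 mm across flats (its z = 58 to 78 mm). Stuck in the other port; to be left alone. Origin at the centre of its underside. How both plugs sit: pulling alone does not free them; turning takes about 0.12 N m; turned over about 35 degrees either way (stop at about 80) they come straight up, with up to some 15 N of friction.
- housing: Aluminium casting, fixed: 110 (x) x 240 (y) x 75 mm high, origin at the centre of its underside. Two taper ports in its top at y = -60 and +60 mm. A seated plug's origin is 20 mm above the housing's, its x axis along the housing's x, so the bar stands across the casting, 78 to 116 mm above the counter. Turn the plug 45 to 60 degrees; raised 60 mm it is clear of the casting.
- tray: Empty open grey plastic tray, 240 x 240 mm outside, 45 mm high, walls and floor 5 mm thick, fixed to the counter. Origin at the centre of its underside.
Not all that is in view belongs to the job. What is shaped like the plug but blue is not meant.

How it is judged (in metres and radians):
On the way, in this order (a step that is already met when the one before it is completed fails the run):
1. the bar-handled plug has been turned at least 29 degrees in its seat, while raised less than 15 mm (angle between the x axis of plug and the x axis of housing, either way round above 0.506 rad and z of plug in the frame of housing below 0.035 m), for 0.05 s.
2. the bar-handled plug has been pulled out and is clear of the casting (z of plug in the frame of housing above 0.078 m), for 0.1 s.
At the end, for the whole second after the job is handed in: The bar-handled plug rests in the grey tray: its origin inside the walls and below the rim (within 115 mm of the tray's centre along x and y), lying still; the hex-headed plug is still in its port (moved under 10 mm) (x of plug in the frame of tray between -0.115 and 0.115 m and y of plug in the frame of tray between -0.115 and 0.115 m and z of plug in the frame of tray between 0 and 0.045 m and linear speed of plug below 0.03 m/s and contact force between plug and tray above 0.5 N and distance of hex_plug from where it was at the start of the episode below 0.01 m); the robot touches nothing.
It fails at once if the hex-headed plug is pulled up or turned (over 10 mm or 15 degrees) (distance of hex_plug from where it was at the start of the episode above 0.01 m or angle between the x axis of hex_plug and the x axis of housing, either way round above 0.26 rad).
It fails at once if the bar-handled plug is dropped from a height (falls free of the fingers faster than 0.9 m/s, about 40 mm) (linear speed of plug above 0.9 m/s and contact force between plug and the fingers below 0.1 N).
It also fails if it takes over 48 s, if anything falls off the work surface, if the arm or the gripper's body presses on something with over 40 N, if the wrist force passes 120 N, or if a joint passes its speed limit or range.

## Robot

A 6-joint arm with a two-finger parallel gripper is mounted at the origin on the work surface. World frame = base frame: x ahead of the robot, y to its left, z up, the work surface at z = 0. Lengths are in mm, angles in degrees, forces in N, time in s.
With the tool pointing down it reaches from about 300 to 850 mm from the base axis. Payload 4.2 kg.
Tool frame: the origin (TCP) lies midway between the tips of the shut fingers; the grasp point (between the pads) lies 19 mm behind it (env.tcp_to_grasp is the distance from the TCP to the grasp point, in mm); z points along the fingers, x is the direction in which the jaws open and shut, and the axes are right-handed (so a half turn about z gives the same grasp; the last joint's range is limited). The gripper opens to 91 mm and grips with 3 to 60 N. Pads are 32 mm wide; open, the fingers measure 118 mm over their backs; the gripper's body (76 mm by 178 mm) begins 60 mm behind the grasp point.
Start: joints at [-64.229, 18.312, 89.639, -0, 72.044, -1.146], TCP at [260.313, -512.719, 213.976] pointing down, gripper open.
Joint ranges: [-177.97, 177.97], [-48.28, 115.42], [12.27, 149.76], [-77.06, 257.06], [2.81, 150.46], [-146.56, 146.56]. Speed limits (degrees/s): [147.25, 147.25, 180, 180, 180, 180].

## Interface

Orientations are given as [roll, pitch, yaw] about the fixed x, y, z axes, in that order (R = Rz(yaw) Ry(pitch) Rx(roll)).
In Python, from workcell import env gives the robot as it stands.
- The arm moves only by the tool drive_tool, never from a script. Its argument "motion" is a list of rows, each a list of 2 entries, a list of its own where there are three numbers: the shift along the world's x, y, z in m, then the turn, a rotation vector about the world's x, y, z in rad. In form: [[[dx, dy, dz], [wx, wy, wz]], ...]. A call has exactly 10 rows; each row shifts and turns the commanded pose from where the row before left it; what a row does not reach is not made up. A row lasts 1/12 s, in which the tool goes at most 41.7 mm and 7.16 degrees, less where a joint would pass 70% of its speed; a pose out of reach is approached as far as the arm can. A call is refused whole if a number of a shift passes 0.0417 or a number of a turn 0.125, either way. A call with a gripper value outside its range is refused whole. "claw" is the opening, from 0 (shut) to 1 (fully open), set as the call begins (left out, the last holds). The fingers move at their own pace and stop on an object; "force" is the grip in N (left out, the last holds). Time passes only in rows, so rows that do not move let the fingers close, or fill a call up. It gives the time, the measured TCP pose, the force and the opening at its end, in the units of the state.
- env.state(): the state, without advancing time (a new reading comes with each control period).
- env.grab_frame(name): name is "scene" or "side" or "wrist"; returns the picture (480x640x3 uint8, red, green, blue); there is no depth.
- env.camera_params(name): a dict with "fov_y" (degrees; the focal length in pixels is half the picture's height over the tangent of half this angle, whatever the lens; pixels are square), "cx", "cy" (the principal point, pixels), "pose" (4x4, takes a point from camera to world coordinates). Camera axes: x right, y down, z forward; pixel columns grow to the right and rows downward; lengths in mm; the calibration is good to about 2 mm. The wrist camera is an equidistant fisheye: a pixel r from the principal point sees the ray r / f radians off the axis. A picture is of the moment at which its call begins: read the wrist's pose just before it. camera_params takes no time and is no camera call; for the wrist camera it gives the pose at the moment of the call.
- env.job_done(): hands the job in, once; it reports no verdict.
The state is a dict: "time_s": time; "qpos": joint angles; "qvel": joint speeds; "effort": joint torques, N m; "ee_pos": TCP position; "ee_rot": TCP orientation; "force": force on the tool from outside, world axes, zero at the start; "torque": the same for the moment, N m; "gripper_width": finger opening in mm.
Only numpy, scipy, OpenCV 4.12 (cv2) and the standard library are available. Lean on these libraries where they do the work, as an engineer would, in place of code of your own. Each camera call takes 0.05 s, during which the arm holds its last target.

## Working session

There is one attempt and no reset: what is moved stays moved. The work goes in short steps, Python scripts to look and compute and a tool call to move; the robot and the scene stay as the last step left them, time stands still between calls to the robot, and variables do not carry over. Pictures are saved under pics/ and viewed, and the job is handed in when it is done.

Besides the shell and the picture viewer there is one more tool, called after ">>>" in YAML: its name, and indented under it one key for each argument. drive_tool: Moves the arm, as the interface text tells. Its arguments: {"type":"object","properties":{"motion":{"type":"array","items":{"type":"array"}},"claw":{"type":"number"},"force":{"type":"number"}},"required":["motion"]}

```bash
mkdir -p pics; cat > h.py <<'E'
import numpy as np, cv2
from workcell import env
def snap(n,f):
    p=env.camera_params(n); im=env.grab_frame(n); cv2.imwrite(f'pics/{f}.png',im[:,:,::-1]); np.save(f'pics/{f}.npy',im)
    import pickle; pickle.dump(p,open(f'pics/{f}.pkl','wb')); return im,p
E
python3 - <<'E'
from h import *
for n in ["scene","side","wrist"]:
    im,p=snap(n,n+"0"); print(n,p)
print(env.state())
E
```

```text
scene {'fov_y': 44.52859200022194, 'cx': 322.4184113826229, 'cy': 238.47915244349173, 'pose': array([[-8.35402012e-01,  3.27000099e-01, -4.41785484e-01,
         9.76623835e+02],
       [ 5.49349604e-01,  5.22846262e-01, -6.51802730e-01,
         5.84960804e+02],
       [ 1.78463317e-02, -7.87211993e-01, -6.16424194e-01,
         6.85078428e+02],
       [ 0.00000000e+00,  0.00000000e+00,  0.00000000e+00,
         1.00000000e+00]])}
side {'fov_y': 47.75561613634549, 'cx': 323.23526067074476, 'cy': 245.5002954829001, 'pose': array([[-9.93417093e-01, -8.99073739e-02,  7.09869304e-02,
         4.37144275e+02],
       [-1.14176464e-01,  7.26890123e-01, -6.77196046e-01,
         5.09474064e+02],
       [ 9.28521958e-03, -6.80843164e-01, -7.32370379e-01,
         7.03150593e+02],
       [ 0.00000000e+00,  0.00000000e+00,  0.00000000e+00,
         1.00000000e+00]])}
wrist {'fov_y': 65.70646984690485, 'cx': 323.25559603907726, 'cy': 235.70571283686465, 'pose': array([[ 4.53584191e-01, -8.62810216e-01, -2.23203746e-01,
         3.23034209e+02],
       [-8.91213180e-01, -4.39316444e-01, -1.1287
[... 164 characters left out ...]
0.00000000e+00,
         1.00000000e+00]])}
{'time_s': 0.15, 'qpos': array([-6.42306996e+01,  1.83423236e+01,  8.96912124e+01, -9.87078046e-05,
        7.20453922e+01, -1.14690391e+00]), 'qvel': array([-0.00769718, -0.11498384, -0.21609757,  0.04358971,  0.16639717,
        0.00421208]), 'effort': array([ 9.14369252e-05, -4.12773407e+01, -2.32154310e+01,  7.27772992e-02,
        4.33395070e-02, -9.93358526e-05]), 'ee_pos': array([ 260.11335978, -512.35609877,  213.31664288]), 'ee_rot': array([-1.79998514e+02,  7.89142698e-02, -6.30837642e+01]), 'force': array([ 0.26951711, -0.87927468,  0.41869986]), 'torque': array([-0.02877502, -0.03601846,  0.0007359 ]), 'gripper_width': 91.2315496054875}
```

View pics/scene0.png

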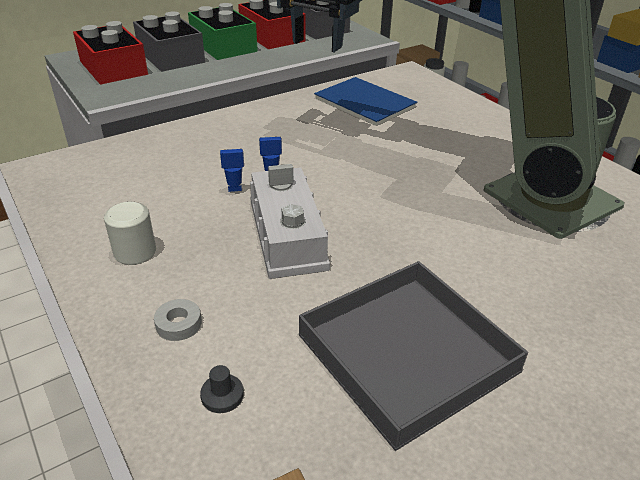

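View pics/side0.png

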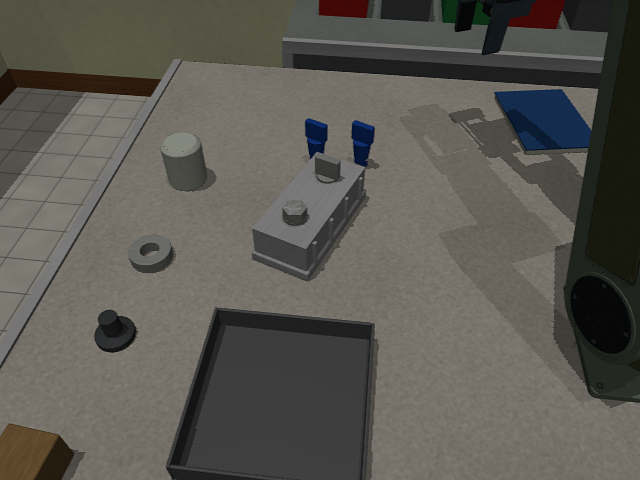

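View pics/wrist0.png

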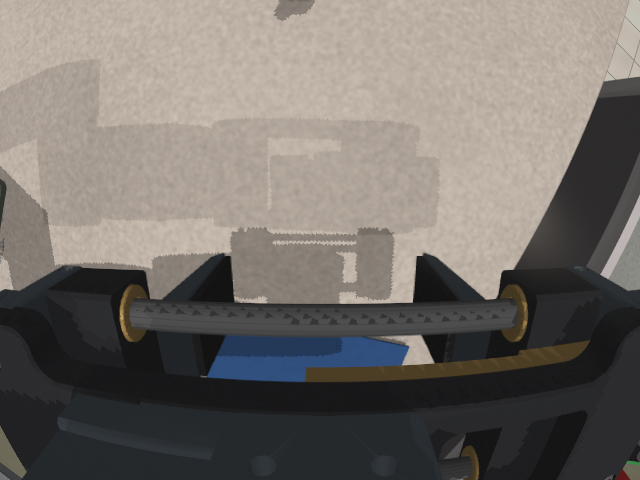

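Candidates: the steel bar at scene (281,176) / side (327,168), the blue lookalikes at scene (232,168) and (270,150), and the steel hex head at scene (292,214). By the description I choose the steel bar on the casting. I'll check it in close crops.

```bash
python3 - <<'E'
import numpy as np, cv2
a=np.load('pics/scene0.npy')[130:290,210:350]; b=np.load('pics/side0.npy')[110:290,240:390]
a=cv2.resize(a,None,fx=3.5,fy=3.5,interpolation=cv2.INTER_CUBIC); b=cv2.resize(b,None,fx=4,fy=4,interpolation=cv2.INTER_CUBIC)
b=b[:590]
cv2.imwrite('pics/ca.png',a[:,:,::-1]);cv2.imwrite('pics/cb.png',b[:,:,::-1])
E
```

```text
(no output)
```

View pics/ca.png

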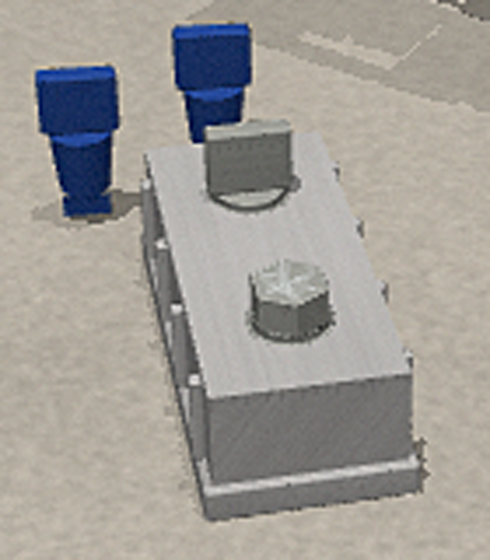

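View pics/cb.png

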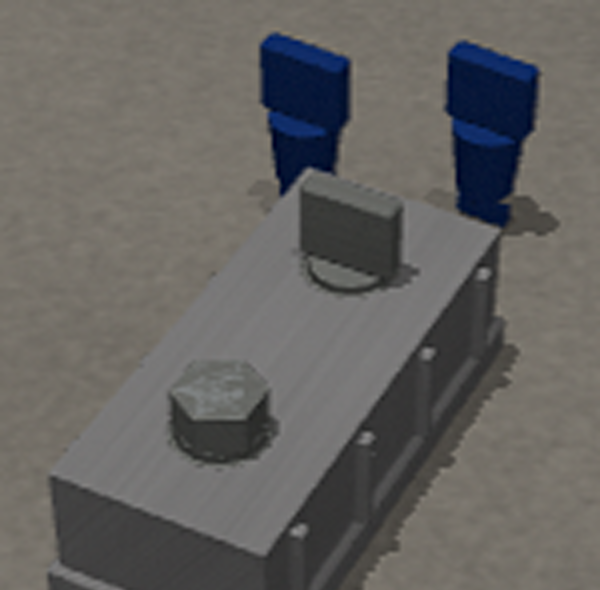

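The crops confirm it: the steel bar is in the far port and the hex head in the near one. The blue plugs stand free behind the casting. Next I measure.

```bash
cat >> h.py <<'E'
import pickle
def ray(p,u,v):
    f=240/np.tan(np.radians(p['fov_y']/2)); d=np.array([(u-p['cx'])/f,(v-p['cy'])/f,1.0])
    return p['pose'][:3,3],p['pose'][:3,:3]@d
def onz(p,u,v,z):
    o,d=ray(p,u,v); return o+d*(z-o[2])/d[2]
E
python3 - <<'E'
from h import *
np.set_printoptions(precision=1,suppress=True)
ps=pickle.load(open('pics/scene0.pkl','rb'));pd=pickle.load(open('pics/side0.pkl','rb'))
A=[(145,153),(315,133),(410,375),(208,395)];B=[(308,168),(500,232),(268,556),(50,478)]
a=np.array([onz(ps,210+u/3.5,130+v/3.5,75) for u,v in A]);b=np.array([onz(pd,240+u/4,110+v/4,75) for u,v in B])
for t in(a,b):
    print(t[:,:2].tolist(),t.mean(0)[:2],[np.linalg.norm(t[i]-t[i-1]) for i in range(4)])
    e=(t[0]-t[3]+t[1]-t[2]); print('long axis deg',np.degrees(np.arctan2(e[1],e[0])))
bs=np.array([onz(pd,240+u/4,110+v/4,116) for u,v in [(300,186),(392,216),(403,205),(313,175)]]);print('bar side',bs,bs.mean(0))
bs=np.array([onz(ps,210+u/3.5,130+v/3.5,116) for u,v in [(205,136),(291,129),(290,121),(208,127)]]);print('bar scene',bs,bs.mean(0))
tr=np.array([onz(ps,u,v,45) for u,v in [(418,264),(525,352),(398,440),(300,318)]]);print(tr,tr.mean(0))
h=np.array(onz(pd,240+220/4,110+385/4,98));print('hex',h)
h=np.array(onz(ps,210+290/3.5,130+282/3.5,98));print('hex',h)
E
```

```text
[[544.2713126228525, -305.6764379868729], [452.1507241055391, -274.07977695556383], [530.5827174424093, -58.95452698384986], [620.8637941803951, -97.12299291389172]] [ 537. -184.] [np.float64(222.17323799898014), np.float64(97.38866369913708), np.float64(228.9769655537152), np.float64(98.01787902430274)]
long axis deg -110.09762541110064
[[537.1458629274643, -308.8222896713788], [444.38484381362133, -272.73001617685827], [522.5021763860702, -60.75832363534687], [616.0854045957319, -92.4962907978229]] [ 530.  -183.7] [np.float64(230.27893743770375), np.float64(99.53521423617885), np.float64(225.9077601304294), np.float64(98.81861748551245)]
long axis deg -110.13799999488602
bar side [[ 532.5 -242.3  116. ]
 [ 490.7 -226.7  116. ]
 [ 486.7 -234.8  116. ]
 [ 527.8 -250.7  116. ]] [ 509.4 -238.6  116. ]
bar scene [[ 538.5 -244.2  116. ]
 [ 496.1 -226.5  116. ]
 [ 492.3 -233.8  116. ]
 [ 532.6 -251.4  116. ]] [ 514.9 -239.   116. ]
[[419.6  51.9  45. ]
 [416.7 282.2  45. ]
 [660.4 294.7  45. ]
 [653.5  52.8  45. ]] [537.5 170.4  45. ]
hex [ 551.6 -131.4   98. ]
hex [ 556.2 -128.2   98. ]
```

Both cameras agree. The housing centre is about (533,-184) with its long axis at -110°, so the port should be at (513,-240), against a measured bar centre of (512,-239). The tray centre is about (537,170). I'm moving above the plug with tool yaw -110°.

>>> drive_tool:
  motion:
    - [[0.0126, 0.0137, 0], [0, 0, -0.041]]
    - [[0.0126, 0.0137, 0], [0, 0, -0.041]]
    - [[0.0126, 0.0137, 0], [0, 0, -0.041]]
    - [[0.0126, 0.0137, 0], [0, 0, -0.041]]
    - [[0.0126, 0.0137, 0], [0, 0, -0.041]]
    - [[0.0126, 0.0137, 0], [0, 0, -0.041]]
    - [[0.0126, 0.0137, 0], [0, 0, -0.041]]
    - [[0.0126, 0.0137, 0], [0, 0, -0.041]]
    - [[0.0126, 0.0137, 0], [0, 0, -0.041]]
    - [[0.0126, 0.0137, 0], [0, 0, -0.041]]
  claw: 0.5
  force: 45

```text
time_s: 0.98
ee_pos: [386.7, -374.8, 213.7]
ee_rot: [180.0, 0.0, -86.7]
force: [-0.8, 0.0, 0.4]
gripper_width: 45.4
```

>>> drive_tool:
  motion:
    - [[0.0126, 0.0137, 0], [0, 0, -0.041]]
    - [[0.0126, 0.0137, 0], [0, 0, -0.041]]
    - [[0.0126, 0.0137, 0], [0, 0, -0.041]]
    - [[0.0126, 0.0137, 0], [0, 0, -0.041]]
    - [[0.0126, 0.0137, 0], [0, 0, -0.041]]
    - [[0.0126, 0.0137, 0], [0, 0, -0.041]]
    - [[0.0126, 0.0137, 0], [0, 0, -0.041]]
    - [[0.0126, 0.0137, 0], [0, 0, -0.041]]
    - [[0.0126, 0.0137, 0], [0, 0, -0.041]]
    - [[0.0126, 0.0137, 0], [0, 0, -0.041]]

```text
time_s: 1.82
ee_pos: [512.7, -237.9, 213.7]
ee_rot: [180.0, -0.0, -110.2]
force: [-0.6, -0.2, 0.1]
gripper_width: 45.4
```

>>> drive_tool:
  motion:
    - [[0, -0.001, -0.008], [0, 0, 0]]
    - [[0, 0, -0.008], [0, 0, 0]]
    - [[0, 0, -0.008], [0, 0, 0]]
    - [[0, 0, -0.008], [0, 0, 0]]
    - [[0, 0, -0.008], [0, 0, 0]]
    - [[0, 0, -0.008], [0, 0, 0]]
    - [[0, 0, -0.008], [0, 0, 0]]
    - [[0, 0, -0.008], [0, 0, 0]]
    - [[0, 0, -0.008], [0, 0, 0]]
    - [[0, 0, -0.008], [0, 0, 0]]

```text
time_s: 2.65
ee_pos: [512.3, -239.8, 133.2]
ee_rot: [-180.0, -0.0, -110.1]
force: [0.7, 0.1, 0.7]
gripper_width: 45.7
```

```bash
python3 - <<'E'
from h import *
a,_=snap('wrist','w1');b,p=snap('side','s1')
f=240/np.tan(np.radians(p['fov_y']/2));s=env.state();t=np.linalg.inv(p['pose'])@np.r_[s['ee_pos'],1];print(s['ee_pos'],t[:2]/t[2]*f+[p['cx'],p['cy']])
c=cv2.resize(b[90:240,240:440],None,fx=3,fy=3,interpolation=cv2.INTER_CUBIC);cv2.imwrite('pics/s1c.png',c[:,:,::-1])
E
```

```text
[ 511.42218514 -239.30810956  132.32776019] [326.96705087 150.91414114]
```

View pics/w1.png

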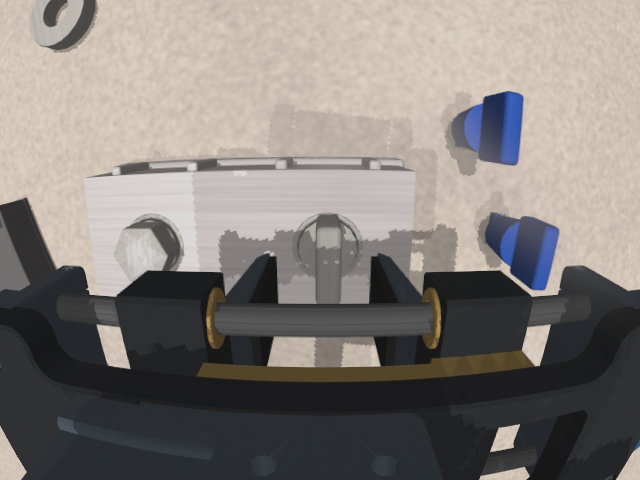

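View pics/s1c.png

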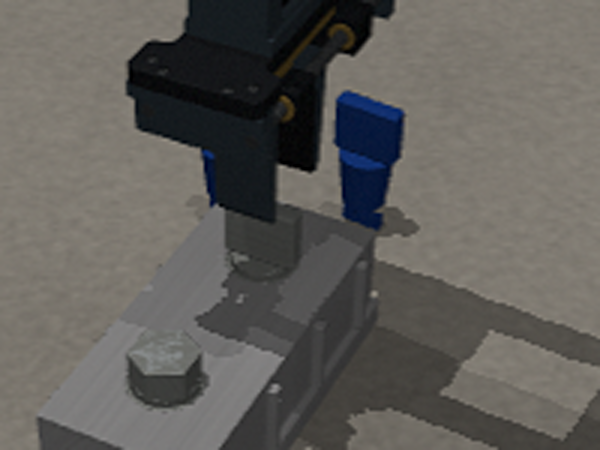

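The wrist view shows the bar at column 328, between the pads at 270 and 372 and parallel to them. I'll check its position along the bar with the wrist calibration.

```bash
python3 - <<'E'
from h import *
p=pickle.load(open('pics/w1.pkl','rb'));f=240/np.tan(np.radians(p['fov_y']/2))
c=np.load('pics/w1.npy')[190:320,270:390];cv2.imwrite('pics/w1c.png',cv2.resize(c,None,fx=5,fy=4.5,interpolation=cv2.INTER_CUBIC)[:,:,::-1])
def w(u,v,z):
    x,y=u-p['cx'],v-p['cy'];r=np.hypot(x,y);th=r/f
    d=p['pose'][:3,:3]@np.array([np.sin(th)*x/r,np.sin(th)*y/r,np.cos(th)]);o=p['pose'][:3,3];return o+d*(z-o[2])/d[2]
for q in [(316,227),(341,227)]: print(w(*q,116))
print('hex',w(140,250,98))
print('top corners',w(86,178,75),w(412,170,75))
E
```

```text
[ 538.58221807 -245.70404619  116.        ]
[ 534.14214142 -257.89794838  116.        ]
hex [ 559.34563026 -134.37591241   98.        ]
top corners [620.76096693 -99.72439923  75.        ] [ 543.85869019 -310.75989319   75.        ]
```

View pics/w1c.png

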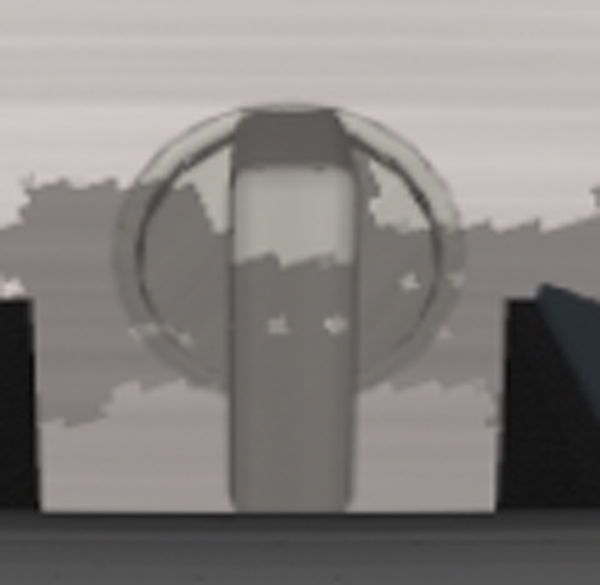

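The wrist view puts the bar centre about 2.5 mm further out (~(514,-243)). I'm shifting slightly and descending to TCP z of about 84, which keeps the tips above z=78.

>>> drive_tool:
  motion:
    - [[0.001, -0.0025, 0], [0, 0, 0]]
    - [[0, 0, -0.006], [0, 0, 0]]
    - [[0, 0, -0.006], [0, 0, 0]]
    - [[0, 0, -0.006], [0, 0, 0]]
    - [[0, 0, -0.006], [0, 0, 0]]
    - [[0, 0, -0.006], [0, 0, 0]]
    - [[0, 0, -0.006], [0, 0, 0]]
    - [[0, 0, -0.006], [0, 0, 0]]
    - [[0, 0, -0.006], [0, 0, 0]]
    - [[0, 0, -0.001], [0, 0, 0]]

```text
time_s: 3.58
ee_pos: [512.6, -241.9, 83.6]
ee_rot: [179.9, 0.0, -110.1]
force: [0.4, 1.0, 0.4]
gripper_width: 45.4
```

>>> drive_tool:
  motion:
    - [[0, 0, 0], [0, 0, 0]]
    - [[0, 0, 0], [0, 0, 0]]
    - [[0, 0, 0], [0, 0, 0]]
    - [[0, 0, 0], [0, 0, 0]]
    - [[0, 0, 0], [0, 0, 0]]
    - [[0, 0, 0], [0, 0, 0]]
    - [[0, 0, 0], [0, 0, 0]]
    - [[0, 0, 0], [0, 0, 0]]
    - [[0, 0, 0], [0, 0, 0]]
    - [[0, 0, 0], [0, 0, 0]]
  claw: 0
  force: 45

```text
time_s: 4.42
ee_pos: [513.5, -242.3, 85.3]
ee_rot: [-180.0, -0.0, -110.1]
force: [-0.0, 0.3, 2.4]
gripper_width: 13.8
```

The jaws hold at 13.8 mm, matching the 14 mm bar, with almost no side load. Now the twist.

>>> drive_tool:
  motion:
    - [[0, 0, 0], [0, 0, 0.045]]
    - [[0, 0, 0], [0, 0, 0.045]]
    - [[0, 0, 0], [0, 0, 0.045]]
    - [[0, 0, 0], [0, 0, 0.045]]
    - [[0, 0, 0], [0, 0, 0.045]]
    - [[0, 0, 0], [0, 0, 0.045]]
    - [[0, 0, 0], [0, 0, 0.045]]
    - [[0, 0, 0], [0, 0, 0.045]]
    - [[0, 0, 0], [0, 0, 0.045]]
    - [[0, 0, 0], [0, 0, 0.045]]

```text
time_s: 5.25
ee_pos: [513.5, -243.1, 85.3]
ee_rot: [-180.0, -0.1, -84.2]
force: [-1.9, -1.8, 2.9]
gripper_width: 14.3
```

>>> drive_tool:
  motion:
    - [[0, 0, 0], [0, 0, 0.05]]
    - [[0, 0, 0], [0, 0, 0.05]]
    - [[0, 0, 0], [0, 0, 0.05]]
    - [[0, 0, 0], [0, 0, 0.05]]
    - [[0, 0, 0], [0, 0, 0.05]]
    - [[0, 0, 0], [0, 0, 0.05]]
    - [[0, 0, 0], [0, 0, 0.05]]
    - [[0, 0, 0], [0, 0, 0.05]]
    - [[0, 0, 0], [0, 0, 0.05]]
    - [[0, 0, 0], [0, 0, 0]]

```text
time_s: 6.08
ee_pos: [513.6, -243.5, 85.3]
ee_rot: [180.0, -0.2, -58.4]
force: [-0.2, -3.0, 1.8]
gripper_width: 13.8
```

```bash
python3 - <<'E'
from h import *
s=env.state();print(s['force'],s['torque'],s['ee_rot'],s['gripper_width'])
b,p=snap('side','s2')
c=cv2.resize(b[90:240,240:440],None,fx=3,fy=3,interpolation=cv2.INTER_CUBIC);cv2.imwrite('pics/s2c.png',c[:,:,::-1])
snap('wrist','w2')
E
```

```text
[-0.23572329 -3.03117398  1.80864421] [-0.83720496  0.16305466 -0.10989375] [ 1.79970929e+02 -1.51144674e-01 -5.84316951e+01] 13.810323855173339
```

View pics/s2c.png

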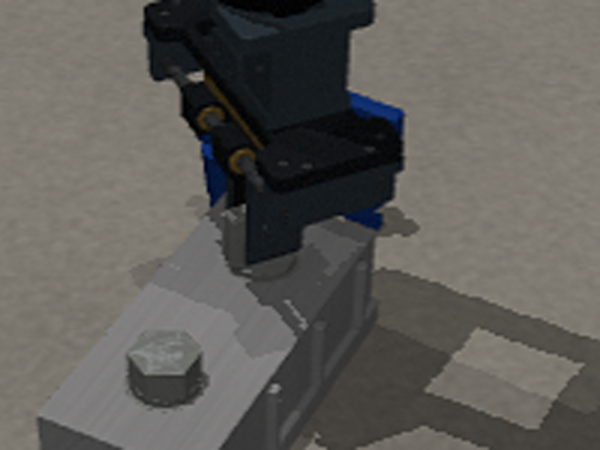

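View pics/w2.png

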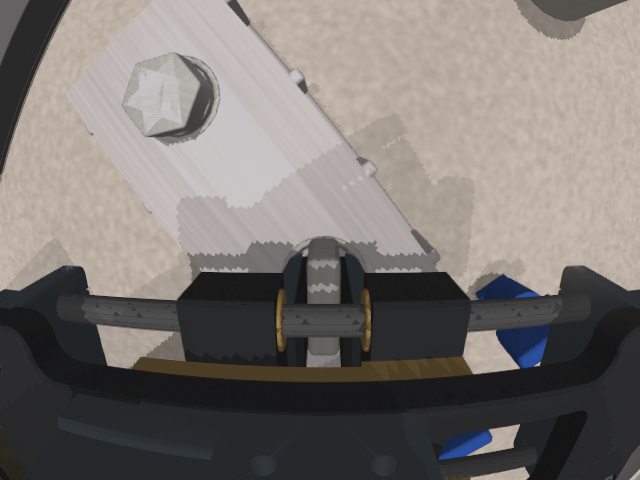

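The wrist view shows the bar at (322,260), still square between the pads while the casting is turned about 52°, so the plug rotated with the jaws. The hex head at (165,95) hasn't moved. Pulling straight up now, slowly at first.

>>> drive_tool:
  motion:
    - [[0, 0, 0.002], [0, 0, 0]]
    - [[0, 0, 0.003], [0, 0, 0]]
    - [[0, 0, 0.004], [0, 0, 0]]
    - [[0, 0, 0.005], [0, 0, 0]]
    - [[0, 0, 0.005], [0, 0, 0]]
    - [[0, 0, 0.005], [0, 0, 0]]
    - [[0, 0, 0.005], [0, 0, 0]]
    - [[0, 0, 0.005], [0, 0, 0]]
    - [[0, 0, 0.005], [0, 0, 0]]
    - [[0, 0, 0.005], [0, 0, 0]]

```text
time_s: 7.02
ee_pos: [513.2, -242.0, 129.5]
ee_rot: [-180.0, 0.0, -58.5]
force: [-0.5, 0.2, -3.3]
gripper_width: 14.0
```

>>> drive_tool:
  motion:
    - [[0, 0, 0.008], [0, 0, 0]]
    - [[0, 0, 0.008], [0, 0, 0]]
    - [[0, 0, 0.01], [0, 0, 0]]
    - [[0, 0, 0.01], [0, 0, 0]]
    - [[0, 0, 0.01], [0, 0, 0]]
    - [[0, 0, 0.01], [0, 0, 0]]
    - [[0, 0, 0.01], [0, 0, 0]]
    - [[0, 0, 0.01], [0, 0, 0]]
    - [[0, 0, 0.01], [0, 0, 0]]
    - [[0, 0, 0.01], [0, 0, 0]]

```text
time_s: 7.85
ee_pos: [513.3, -242.2, 226.0]
ee_rot: [-180.0, -0.0, -58.5]
force: [-0.6, -0.3, -3.3]
gripper_width: 13.5
```

```bash
python3 - <<'E'
from h import *
s=env.state();print(s['ee_pos'],s['force'],s['torque'],s['gripper_width'])
snap('side','s3')
E
```

```text
[ 513.27902594 -242.19981468  226.03152835] [-0.55173051 -0.30816448 -3.32092927] [-0.01774244 -0.01933964 -0.0257221 ] 13.50419885406374
```

View pics/s3.png

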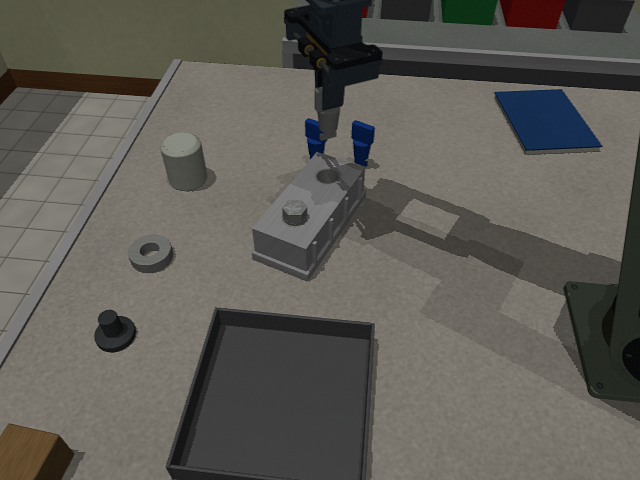

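The plug is clear and hanging in the jaws at side (328,120), and the port is empty. Weight reads about 3.3 N. Moving over to the tray.

>>> drive_tool:
  motion:
    - [[0.0005, 0.008, 0], [0, 0, 0]]
    - [[0.001, 0.014, 0], [0, 0, 0]]
    - [[0.001, 0.02, 0], [0, 0, 0]]
    - [[0.001, 0.02, 0], [0, 0, 0]]
    - [[0.001, 0.02, 0], [0, 0, 0]]
    - [[0.001, 0.02, 0], [0, 0, 0]]
    - [[0.001, 0.02, 0], [0, 0, 0]]
    - [[0.001, 0.02, 0], [0, 0, 0]]
    - [[0.001, 0.02, 0], [0, 0, 0]]
    - [[0.001, 0.02, 0], [0, 0, 0]]

```text
time_s: 8.73
ee_pos: [521.8, -57.8, 224.1]
ee_rot: [179.9, 0.1, -58.5]
force: [0.4, -0.4, -4.3]
gripper_width: 14.2
```

>>> drive_tool:
  motion:
    - [[0.001, 0.02, 0], [0, 0, 0]]
    - [[0.001, 0.02, 0], [0, 0, 0]]
    - [[0.001, 0.02, 0], [0, 0, 0]]
    - [[0.001, 0.02, 0], [0, 0, 0]]
    - [[0.001, 0.02, 0], [0, 0, 0]]
    - [[0.001, 0.02, 0], [0, 0, 0]]
    - [[0.001, 0.02, 0], [0, 0, 0]]
    - [[0.001, 0.02, 0], [0, 0, 0]]
    - [[0.001, 0.02, 0], [0, 0, 0]]
    - [[0.001, 0.02, 0], [0, 0, 0]]

```text
time_s: 9.57
ee_pos: [531.3, 141.9, 224.0]
ee_rot: [179.9, 0.1, -58.5]
force: [0.8, 0.3, -3.8]
gripper_width: 13.5
```

>>> drive_tool:
  motion:
    - [[0.001, 0.016, 0], [0, 0, 0]]
    - [[0.001, 0.01, 0], [0, 0, 0]]
    - [[0.001, 0.005, 0], [0, 0, 0]]
    - [[0, 0, -0.006], [0, 0, 0]]
    - [[0, 0, -0.012], [0, 0, 0]]
    - [[0, 0, -0.016], [0, 0, 0]]
    - [[0, 0, -0.016], [0, 0, 0]]
    - [[0, 0, -0.016], [0, 0, 0]]
    - [[0, 0, -0.016], [0, 0, 0]]
    - [[0, 0, -0.01], [0, 0, 0]]

```text
time_s: 10.4
ee_pos: [534.5, 169.5, 130.7]
ee_rot: [179.8, 0.0, -58.6]
force: [-1.1, -0.2, -3.6]
gripper_width: 14.0
```

```bash
python3 - <<'E'
from h import *
s=env.state();print(s['ee_pos'],s['force'],s['gripper_width'])
b,p=snap('scene','c4')
snap('side','s4')
E
```

```text
[534.45139074 169.45715695 130.73968208] [-1.11310176 -0.23592202 -3.58235946] 14.025928547244245
```

View pics/c4.png

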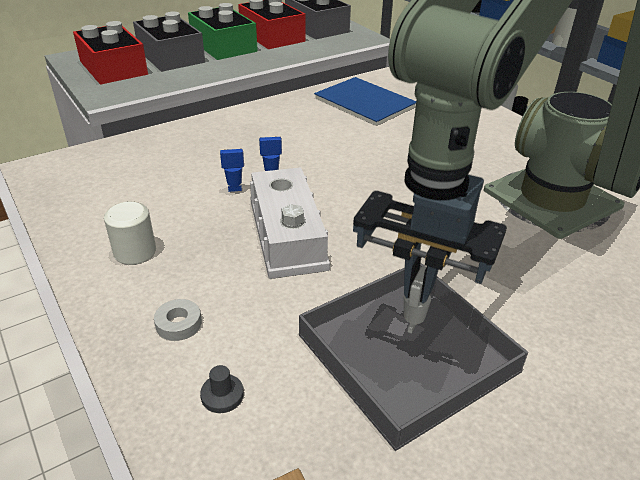

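View pics/s4.png

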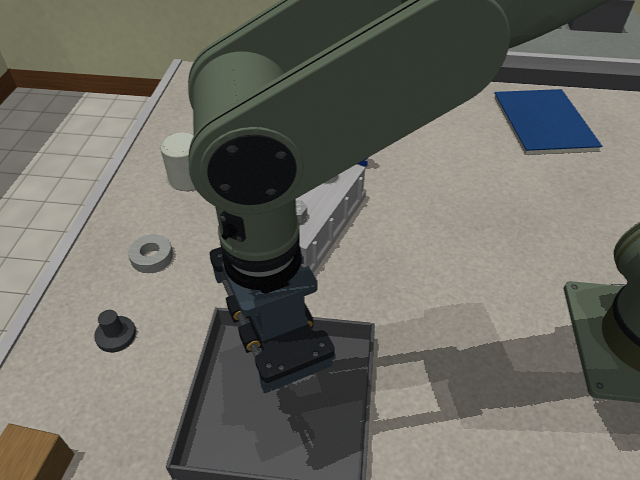

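The plug hangs above the tray floor (tang at about scene (410,330)). The TCP was 65 mm above the plug's origin when seated, so contact should come at TCP z ≈ 70. I'm lowering to 75 first, then creeping.

>>> drive_tool:
  motion:
    - [[0, 0, -0.008], [0, 0, 0]]
    - [[0, 0, -0.008], [0, 0, 0]]
    - [[0, 0, -0.008], [0, 0, 0]]
    - [[0, 0, -0.008], [0, 0, 0]]
    - [[0, 0, -0.008], [0, 0, 0]]
    - [[0, 0, -0.006], [0, 0, 0]]
    - [[0, 0, -0.004], [0, 0, 0]]
    - [[0, 0, -0.003], [0, 0, 0]]
    - [[0, 0, -0.002], [0, 0, 0]]
    - [[0, 0, 0], [0, 0, 0]]

```text
time_s: 11.33
ee_pos: [535.7, 170.8, 77.7]
ee_rot: [180.0, 0.0, -58.5]
force: [-0.2, -0.0, -4.2]
gripper_width: 14.0
```

>>> drive_tool:
  motion:
    - [[0, 0, -0.0005], [0, 0, 0]]
    - [[0, 0, -0.0005], [0, 0, 0]]
    - [[0, 0, -0.0005], [0, 0, 0]]
    - [[0, 0, -0.0005], [0, 0, 0]]
    - [[0, 0, -0.0005], [0, 0, 0]]
    - [[0, 0, -0.0005], [0, 0, 0]]
    - [[0, 0, -0.0005], [0, 0, 0]]
    - [[0, 0, -0.0005], [0, 0, 0]]
    - [[0, 0, 0], [0, 0, 0]]
    - [[0, 0, 0], [0, 0, 0]]

```text
time_s: 12.17
ee_pos: [535.8, 170.8, 73.9]
ee_rot: [180.0, -0.0, -58.5]
force: [0.5, 0.4, -2.6]
gripper_width: 13.8
```

>>> drive_tool:
  motion:
    - [[0, 0, -0.0005], [0, 0, 0]]
    - [[0, 0, -0.0005], [0, 0, 0]]
    - [[0, 0, -0.0005], [0, 0, 0]]
    - [[0, 0, -0.0005], [0, 0, 0]]
    - [[0, 0, -0.0005], [0, 0, 0]]
    - [[0, 0, 0], [0, 0, 0]]
    - [[0, 0, 0], [0, 0, 0]]
    - [[0, 0, 0], [0, 0, 0]]
    - [[0, 0, 0], [0, 0, 0]]
    - [[0, 0, 0], [0, 0, 0]]

```text
time_s: 13.0
ee_pos: [535.9, 170.8, 71.5]
ee_rot: [-180.0, -0.0, -58.5]
force: [0.7, -0.2, -3.8]
gripper_width: 13.8
```

>>> drive_tool:
  motion:
    - [[0, 0, -0.0005], [0, 0, 0]]
    - [[0, 0, -0.0005], [0, 0, 0]]
    - [[0, 0, -0.0005], [0, 0, 0]]
    - [[0, 0, 0], [0, 0, 0]]
    - [[0, 0, 0], [0, 0, 0]]
    - [[0, 0, 0], [0, 0, 0]]
    - [[0, 0, 0], [0, 0, 0]]
    - [[0, 0, 0], [0, 0, 0]]
    - [[0, 0, 0], [0, 0, 0]]
    - [[0, 0, 0], [0, 0, 0]]

```text
time_s: 13.83
ee_pos: [535.9, 170.8, 70.3]
ee_rot: [-180.0, -0.0, -58.5]
force: [-1.5, 0.5, 3.2]
gripper_width: 13.6
```

The force flipped from -3.8 to +3.2 N, so the tang is on the floor. Releasing with a small opening.

>>> drive_tool:
  motion:
    - [[0, 0, 0], [0, 0, 0]]
    - [[0, 0, 0], [0, 0, 0]]
    - [[0, 0, 0], [0, 0, 0]]
    - [[0, 0, 0], [0, 0, 0]]
    - [[0, 0, 0], [0, 0, 0]]
    - [[0, 0, 0], [0, 0, 0]]
    - [[0, 0, 0], [0, 0, 0]]
    - [[0, 0, 0], [0, 0, 0]]
    - [[0, 0, 0], [0, 0, 0]]
    - [[0, 0, 0], [0, 0, 0]]
  claw: 0.3

```text
time_s: 14.67
ee_pos: [535.8, 170.8, 70.0]
ee_rot: [-180.0, -0.0, -58.5]
force: [-0.1, 0.8, 0.7]
gripper_width: 27.2
```

```bash
python3 - <<'E'
from h import *
snap('wrist','w5');b,p=snap('scene','c5')
cv2.imwrite('pics/c5c.png',cv2.resize(b[220:400,320:520],None,fx=3,fy=3,interpolation=cv2.INTER_CUBIC)[:,:,::-1])
E
```

```text
(no output)
```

View pics/w5.png

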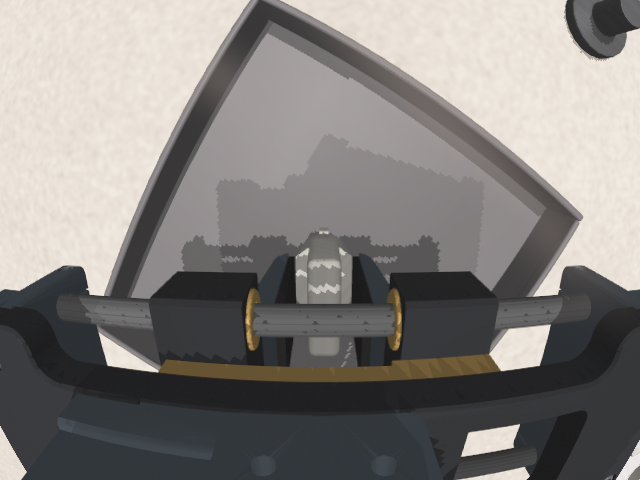

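View pics/c5c.png

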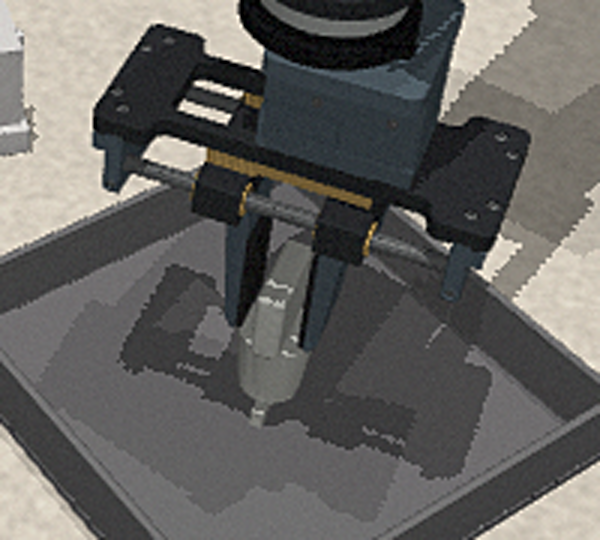

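The wrist view shows the bar upright at (324,290), free between the pads at about 290 and 358. The plug is standing on its tang. I'm raising straight up, then clear of the view.

>>> drive_tool:
  motion:
    - [[0, 0, 0.003], [0, 0, 0]]
    - [[0, 0, 0.005], [0, 0, 0]]
    - [[0, 0, 0.008], [0, 0, 0]]
    - [[0, 0, 0.01], [0, 0, 0]]
    - [[0, 0, 0.012], [0, 0, 0]]
    - [[0, 0, 0.012], [0, 0, 0]]
    - [[0, 0, 0.015], [0, 0, 0]]
    - [[0, 0, 0.015], [0, 0, 0]]
    - [[0, 0, 0.015], [0, 0, 0]]
    - [[0, 0, 0.015], [0, 0, 0]]

```text
time_s: 15.6
ee_pos: [535.9, 170.8, 182.0]
ee_rot: [-179.9, -0.0, -58.5]
force: [-0.3, 0.1, -0.3]
gripper_width: 27.2
```

>>> drive_tool:
  motion:
    - [[0, 0, 0.01], [0, 0, 0]]
    - [[0, 0, 0.01], [0, 0, 0]]
    - [[0, 0, 0], [0, 0, 0]]
    - [[0, 0, 0], [0, 0, 0]]
    - [[0, 0, 0], [0, 0, 0]]
    - [[0, 0, 0], [0, 0, 0]]
    - [[0, 0, 0], [0, 0, 0]]
    - [[0, 0, 0], [0, 0, 0]]
    - [[0, 0, 0], [0, 0, 0]]
    - [[0, 0, 0], [0, 0, 0]]

```text
time_s: 16.43
ee_pos: [535.8, 170.8, 199.7]
ee_rot: [180.0, 0.0, -58.5]
force: [-0.5, -0.4, -0.6]
gripper_width: 27.2
```

```bash
python3 - <<'E'
from h import *
b,p=snap('scene','c6')
E
```

```text
(no output)
```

View pics/c6.png

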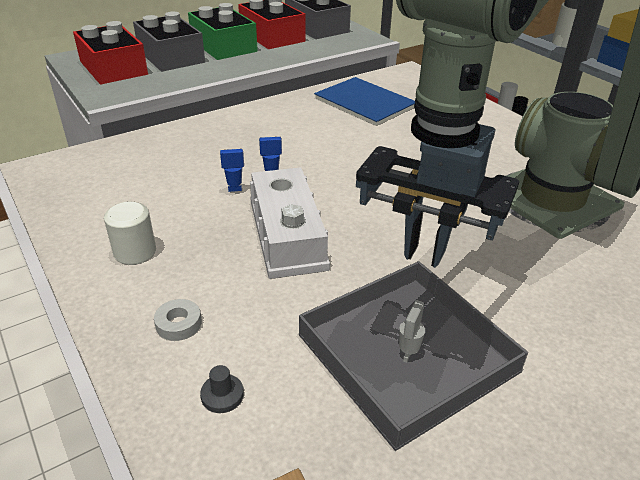

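The plug stands upright in the tray (scene (411,332)), the gripper is well clear above it, and the hex plug at (292,214) hasn't moved. Handing in.

```bash
python3 -c "
from workcell import env
print(env.job_done())"
```

```text
the job is handed in; nothing more can be done
None
```

I twisted the bar-handled plug about 52° in its seat, pulled it straight up and out, and set it down in the grey tray. I handed the job in at about 16.5 s of the 48 s allowed. The interface reports no verdict, so success rests on my own checks.

- **Plug:** the last picture shows it standing upright on its tang near the tray's centre. I saw the tang touch down as the vertical force went from about -3.8 to +3.2 N. It did not topple when I opened the fingers.
- **Hex-headed plug:** it looked unmoved in its port, judged by eye from the pictures.
- **Gripper:** it was clear of everything, with the TCP at 200 mm and wrist force near zero.
- **Disagreement:** the cameras differed by up to about 5 mm on where the bar was. I used the wrist view to settle it, and the grip closed at 13.8 mm with almost no side load.
- **Failed checks:** none.

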